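# Set a marked bar to overhang the sawing board

## Robot

A 6-joint arm with a two-finger parallel gripper is mounted at the origin on a cart in front of the work surface, level with it; the furniture and walls round the work are solid. World frame = base frame: x ahead of the robot, y to its left, z up, the work surface at z = 0. Lengths are in m, angles in rad, forces in N, time in s.
With the tool pointing down it reaches from about 0.375 to 0.9 m from the base axis. Payload 3.1 kg.
Tool frame: the origin (TCP) lies at the centre of the arm's flange, where the gripper is bolted on; the fingertips stand 182 mm ahead of it and the grasp point (between the pads) lies 164 mm ahead of it; z points along the fingers, y is the line along which they close (so a half turn about z gives the same grasp; the last joint's range is limited). The gripper opens to 87 mm and grips with 3 to 60 N. Pads are 19 mm wide; open, the fingers measure 117 mm over their backs; the gripper's body (75 mm by 190 mm) begins 51 mm behind the grasp point.
Start: joints at [-1.431, 0.527, 1.433, -0, 1.181, -0.178], TCP at [0.195, -0.594, 0.405] pointing down, gripper open.
Joint ranges: [-3.08, 3.08], [-0.75, 2.2], [0.22, 2.44], [-1.43, 4.57], [0, 2.65], [-2.85, 2.85]. Speed limits (rad/s): [2.79, 2.79, 3.14, 3.14, 3.14, 3.14].

## Interface

Orientations are given as a unit quaternion [x, y, z, w].
In Python, from rig import * gives the robot as it stands.
- The arm moves only by the tool move_arm, never from a script. Its argument "commands" is a list that holds one entry, the list of rows, each a list of 6 numbers: the shift along the tool's x, y, z in units of 40 mm (1.0 is 40 mm), then the turn, a rotation vector about the tool's x, y, z in rad. A call has 1 to 12 rows; each row is the pose to reach, as a shift and turn from the pose commanded when the call began, along the tool's axes at that moment; what a row does not reach only later rows make up. A row lasts 1/8 s, in which the tool goes at most 62.5 mm and 10.7 degrees, less where a joint would pass 70% of its speed; a pose out of reach is approached as far as the arm can. A call with a gripper value outside its range is refused whole. "claw" is the closure, from -1 (fully open) to 1 (shut), so that 0 is half open, set as the call begins (left out, the last holds). The fingers move at their own pace and stop on an object; "squeeze" is the grip in N (left out, the last holds). Time passes only in rows, so rows that repeat a pose let the fingers close. It gives the time, the measured TCP pose, the force, the opening and the grip force at its end, in the units of the state.
- get_obs(): the state, without advancing time (a new reading comes with each control period).
- camera(name): name is "scene" or "top" or "wrist"; returns a dict with "pixels" (384x512x3 uint8, blue, green, red), "range_z" (384x512 float32, m along the optical axis (not along the pixel's ray), 0 where there is no reading), "camera_matrix" (3x3 intrinsics, pixels), "D" ([k1, k2, p1, p2, k3] as OpenCV has them; the pictures are not rectified), "extrinsics" (4x4, takes a point from world to camera coordinates). Camera axes: x right, y up, looking along -z (the intrinsics and any distortion apply to the point x, -y, -z); pixel columns grow to the right and rows downward; lengths in m; the calibration is good to about 2 mm. A picture is of the moment at which its call begins.
- hand_in(): hands the job in; it is judged then, once.
The state is a dict: "time": time; "q": joint angles; "joint_velocities": joint speeds; "joint_torque": joint torques, N m; "position": TCP position; "tool_rot": TCP orientation; "ft_force": force on the tool from outside, world axes, zero at the start; "moment": the same for the moment, N m; "grip_width": finger opening in m; "grip_force": force on a finger pad.
Only numpy, scipy, OpenCV 4.12 (cv2) and the standard library are available. Lean on these libraries where they do the work, as an engineer would, in place of code of your own. Each camera call takes 0.05 s, during which the arm holds its last target. There are 200 camera calls.

## Task

Get the aluminium flat bar ready for sawing: push it with the fingertips until it lies flush along the fence of the sawing board and sticks out over the board's right-hand edge just up to its red line, the line being right above the edge. Only push it along the board, do not pick it up or tip it, and leave the other things on the bench where they are.

Things in the scene. Friction and masses are not known exactly. Their poses are not given: they have to be found in the camera images.
- saw_board: Dark wooden board screwed to the bench, 170 (x) x 240 (y) x 18 mm high. Origin at the centre of its underside; x points away from the robot (turned up to 0.3 rad), y left, z up. Top flat at z = 18 mm. Fence: lighter batten along the far side, near face at x = +67, 18 mm wide, y = -100 to +120, top at z = 34 mm. The right-hand edge, over which the bar must stick out, is at y = -120 mm.
- saw_edge (a point): Point on the upper right-hand edge of the sawing board (board frame x = +42, y = -120, z = +18 mm): the centre of the red line must come straight above it, 6 mm higher.
- flat_bar: Loose silver-white aluminium flat bar, 50 (x) x 180 (y) x 6 mm thick, about 150 g, flat on the board, clear of the fence and askew by up to 0.2 rad. Origin at the centre of its underside, x away from the robot, y along its length to the left. A 3 mm wide red line crosses it at y = -50 mm, 40 mm from its right-hand end. It slides with ordinary friction and stays where left.
- red_line (a point): Centre of the red line on the top face of the bar (bar frame x = 0, y = -50, z = +6 mm).
- far_side (a point): Middle of the bar's long side that faces the fence (bar frame x = +25, y = 0, z = +3 mm).
- glue_pot: Bystander: small brown jar with a white lid, 38 mm across, 46 mm high, loose; origin at the centre of its underside.
- rubber_block: Bystander: black rubber sanding block 42 x 68 x 26 mm, loose; origin at the centre of its underside.
- block_grey: Bystander: greyish timber offcut 34 x 58 x 24 mm, loose; origin at the centre of its underside.
- green_tape: Bystander: roll of green tape lying flat, 73 mm across, 18 mm high, loose; origin at the centre of its underside.
- screwdriver_red: Bystander: red and black screwdriver lying on the bench at the right, 24 x 198 (its y) x 24 mm, loose; origin at its middle, on the bench.
- awl: Bystander: awl with a wooden handle lying on the bench behind the board, 20 x 150 (its y) x 20 mm, loose; origin at its middle, on the bench.

How it is judged:
At the end, for the whole second after the job is handed in: The bar lies flat and at rest on the sawing board, along the fence (gap at its middle under 4.5 mm, parallel within 0.05 rad), and the centre of its red line is within 4.5 mm of straight above the board's right-hand edge (y of red_line in the frame of saw_board between -0.1245 and -0.1155 m and x of far_side in the frame of saw_board between 0.0625 and 0.07 m and angle between the y axis of flat_bar and the y axis of saw_board, either way round below 0.05 rad and z of flat_bar in the frame of saw_board between 0.015 and 0.021 m and angle between flat_bar's own z axis and vertical below 0.05 rad and linear speed of flat_bar below 0.01 m/s); the robot touches nothing.
It fails at once if the bar is lifted off the board or tipped, or falls off it (z of flat_bar in the frame of saw_board above 0.026 m or z of flat_bar in the frame of saw_board below 0.01 m or angle between flat_bar's own z axis and vertical above 0.12 rad).
It fails at once if a bystander is moved by more than 15 mm (distance of any of glue_pot, rubber_block, block_grey, green_tape, screwdriver_red, awl from where it was at the start of the episode above 0.015 m).
It also fails if it takes over 51 s, if anything falls off the work surface, if the arm or the gripper's body presses on something with over 40 N, if the wrist force passes 120 N, or if a joint passes its speed limit or range.

## Working session

There is one attempt and no reset: what is moved stays moved. The work goes in short steps, Python scripts to look and compute and a tool call to move; the robot and the scene stay as the last step left them, time stands still between calls to the robot, and variables do not carry over. Pictures are saved under pics/ and viewed, at most 10 in all, crops included, and the job is handed in when it is done.

Besides the shell and the picture viewer there is one more tool, called after "Request:" as name(argument=value, ...), one argument or row to a line, values as JSON. move_arm: Moves the arm, as the interface text tells. Its arguments: {"type":"object","properties":{"commands":{"type":"array","items":{"type":"array","items":{"type":"array","items":{"type":"number"}}}},"claw":{"type":"number"},"squeeze":{"type":"number"}},"required":["commands"]}

```bash
mkdir -p pics
cat > h.py <<'E'
from rig import *
import numpy as np, cv2
def snap(n,f):
    c=camera(n); cv2.imwrite('pics/'+f+'.png',c['pixels']); np.savez(''+f+'.npz',**c); return c
def ray(c,u,v):
    p=cv2.undistortPoints(np.array([[[u,v]]],float),c['camera_matrix'],c['D'])[0,0]
    d=np.array([p[0],-p[1],-1.]); E=c['extrinsics']; R=E[:3,:3]; o=-R.T@E[:3,3]; return o,R.T@d
def at_z(c,u,v,z):
    o,d=ray(c,u,v); return o+d*(z-o[2])/d[2]
def at_depth(c,u,v):
    o,d=ray(c,u,v); return o+d*float(c['range_z'][int(v),int(u)])
E
python3 - <<'E'
from h import *
s=get_obs(); print({k:np.round(v,3) for k,v in s.items()})
c=snap('top','top0'); print(c['camera_matrix'],c['D'])
cv2.imwrite('pics/top0b.png',cv2.resize(c['pixels'],(800,600),interpolation=cv2.INTER_CUBIC))
E
```

```text
{'time': np.float64(0.0), 'q': array([-1.432,  0.528,  1.434, -0.   ,  1.181, -0.179]), 'joint_velocities': array([-0.   , -0.001,  0.   , -0.   , -0.   ,  0.   ]), 'joint_torque': array([-1.0000e-03, -4.4004e+01, -1.7660e+01,  6.3000e-02,  5.8000e-02,
       -0.0000e+00]), 'position': array([ 0.195, -0.593,  0.404]), 'tool_rot': array([ 0.987,  0.158,  0.   , -0.001]), 'ft_force': array([-0.218,  0.585, -0.261]), 'moment': array([0.017, 0.024, 0.012]), 'grip_force': np.float64(0.0), 'grip_width': np.float64(0.087)}
[[374.10197269   0.         248.44179961]
 [  0.         374.10197269 190.87916339]
 [  0.           0.           1.        ]] [-0.03889087  0.          0.          0.          0.        ]
```

View pics/top0b.png

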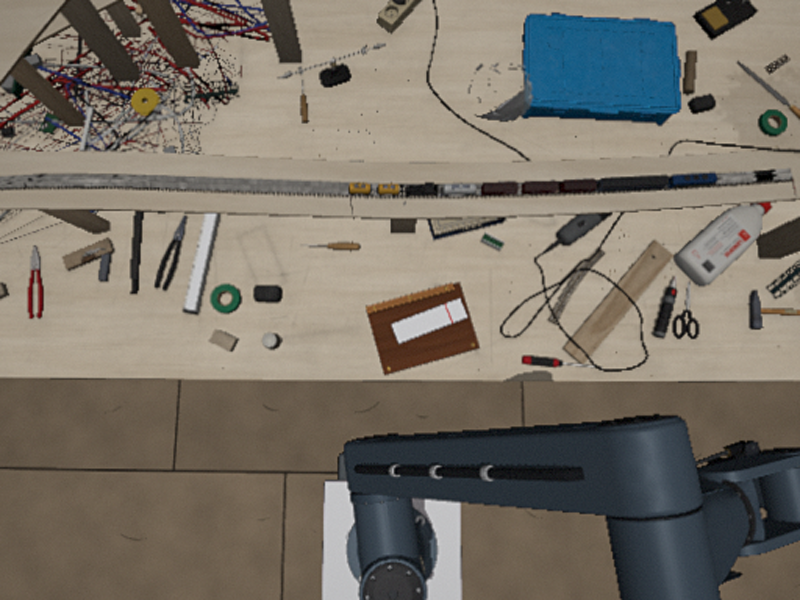

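The top view shows the board around (423,328), with the bar on it askew, the red line at its right (450,312) and the fence at the top. I'll enlarge that region.

Run:
```python
from h import *
c=dict(np.load('top0.npz'))
cv2.imwrite('pics/crop0.png',cv2.resize(c['pixels'][175:245,228:312],(756,630-35) if 0 else (720,600),interpolation=cv2.INTER_CUBIC))
c2=snap('scene','scene0')
cv2.imwrite('pics/scene0b.png',cv2.resize(c2['pixels'],(800,600),interpolation=cv2.INTER_CUBIC))
```

```text
(no output)
```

View pics/crop0.png

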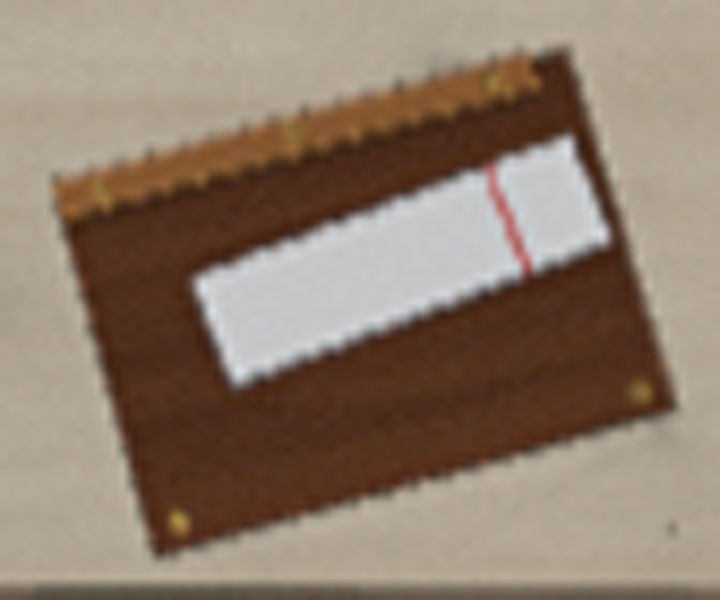

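View pics/scene0b.png

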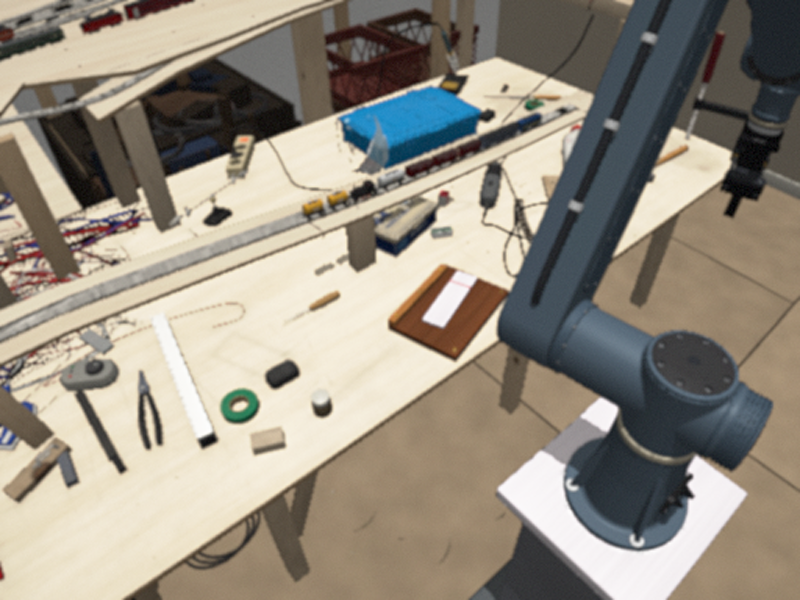

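The crop shows the board's corners at (570,50), (672,408) and (157,553). The bar's corners are at (575,135), (612,240), (235,386) and (192,275), and the red line runs from (490,168) to (530,270). The screwdriver is to the right of the board. The other bystanders are far to the left, apart from the awl behind the board.

```bash
cat > m.py <<'E'
from h import *
c=dict(np.load('top0.npz'))
f=lambda x,y,z:at_z(c,228+(x+.5)/(720/84)-.5,175+(y+.5)/(600/70)-.5,z)
B=np.array([f(570,50,.018),f(672,408,.018),f(157,553,.018)]); 
F=f(55,180,.034)
P=np.array([f(*p,.024) for p in [(575,135),(612,240),(235,386),(192,275)]])
r=(f(490,168,.024)+f(530,270,.024))/2
print('board',B.round(4),F.round(4),'sides',np.linalg.norm(B[0]-B[1]),np.linalg.norm(B[2]-B[1]))
print('bar',P.round(4),'sides',[round(np.linalg.norm(P[i]-P[i-1]),4) for i in range(4)])
ang=lambda v:np.arctan2(-v[0],v[1])
print('board yaw',ang(B[2]-B[1]),ang(F-B[0]),np.arctan2(*(B[0]-B[1])[[1,0]]))
print('bar yaw',ang(P[2]-P[1]),ang(P[3]-P[0]))
# board pose from corners
M=(B[0]+B[2])/2; print('board centre',M, 'red',r,'barcentre',P.mean(0))
E
python3 m.py
python3 - <<'E'
from h import *
c=dict(np.load('top0.npz'))
s=512/800
for n,u,v,z in [('sd handle L',522,359,.02),('sd handle R',562,363,.02),('awl R',360,246,.01),('awl L',308,245,.01),('bottle cord',505,330,0),('box l',430,225,.0)]:
    print(n,at_z(c,u*s,v*s,z).round(3))
# depth profile top of board
for u,v in [(428,340),(400,305),(412,294)]: print(at_depth(c,u*s,v*s).round(4))
E
```

```text
board [[ 0.6244 -0.1639  0.018 ]
 [ 0.4635 -0.206   0.018 ]
 [ 0.3991  0.02    0.018 ]] [0.5611 0.0658 0.034 ] sides 0.16627299773004692 0.23498860462286855
bar [[ 0.5843 -0.1647  0.024 ]
 [ 0.5372 -0.1802  0.024 ]
 [ 0.4717 -0.0137  0.024 ]
 [ 0.5207  0.0053  0.024 ]] sides [np.float64(0.1816), np.float64(0.0497), np.float64(0.1789), np.float64(0.0526)]
board yaw 0.2774901553471158 0.26870418114585415 0.2557142598633836
bar yaw 0.37489717380679405 0.3584254336964454
board centre [ 0.51173309 -0.07196511  0.018     ] red [ 0.54642712 -0.13522845  0.024     ] barcentre [ 0.52845777 -0.08834797  0.024     ]
sd handle L [ 0.435 -0.311  0.02 ]
sd handle R [ 0.426 -0.407  0.02 ]
awl R [0.717 0.083 0.01 ]
awl L [0.719 0.213 0.01 ]
bottle cord [ 0.508 -0.276  0.   ]
box l [ 0.776 -0.094  0.   ]
[ 0.4805 -0.0855  0.0158]
[ 0.5664 -0.0177  0.0144]
[ 0.5906 -0.0464  0.0315]
```

```bash
cat >> h.py <<'E'
from scipy.spatial.transform import Rotation as Ro
YAW=.27; C=np.array([.5117,-.072])
def b2w(x,y,yaw=None,c=None):
    a=YAW if yaw is None else yaw; c=C if c is None else c
    return c+np.array([np.cos(a)*x-np.sin(a)*y,np.sin(a)*x+np.cos(a)*y])
def row(p,yaw):
    s=get_obs(); R=Ro.from_quat(s['tool_rot'])
    T=Ro.from_quat([np.cos(yaw/2),np.sin(yaw/2),0,0])
    return np.r_[R.inv().apply(np.array(p)-s['position'])/.04,(R.inv()*T).as_rotvec()].round(3)
E
python3 - <<'E'
from h import *
p=b2w(-.05,-.02); print(p,row([*p,.40],YAW))
E
```

```text
[ 0.46884608 -0.10461199] [ 1.0315e+01 -9.4700e+00  1.1800e-01 -2.0000e-03 -0.0000e+00  4.8000e-02]
```

Request:
move_arm(
  commands=[
    [[10.315, -9.47, 0.118, -0.002, 0, 0.048], [10.315, -9.47, 0.118, -0.002, 0, 0.048], [10.315, -9.47, 0.118, -0.002, 0, 0.048], [10.315, -9.47, 0.118, -0.002, 0, 0.048], [10.315, -9.47, 0.118, -0.002, 0, 0.048], [10.315, -9.47, 0.118, -0.002, 0, 0.048], [10.315, -9.47, 0.118, -0.002, 0, 0.048], [10.315, -9.47, 0.118, -0.002, 0, 0.048], [10.315, -9.47, 0.118, -0.002, 0, 0.048], [10.315, -9.47, 0.118, -0.002, 0, 0.048], [10.315, -9.47, 0.118, -0.002, 0, 0.048], [10.315, -9.47, 0.118, -0.002, 0, 0.048]],
  ],
)

```text
time: 1.6
position: [0.4684, -0.1061, 0.3999]
tool_rot: [0.991, 0.133, -0.0, 0.001]
ft_force: [-0.3, -0.4, 0.4]
grip_width: 0.0873
grip_force: 0.0
```

Run:
```python
from h import *
s=get_obs(); print(s['position'].round(4),s['tool_rot'].round(4),s['time'],s['ft_force'])
c=snap('wrist','w0'); cv2.imwrite('pics/w0b.png',cv2.resize(c['pixels'],(800,600),interpolation=cv2.INTER_CUBIC))
```

```text
[ 0.4684 -0.1061  0.3999] [ 9.911e-01  1.334e-01 -1.000e-04  1.000e-03] 1.6 [-0.25343459 -0.35450322  0.43722506]
```

View pics/w0b.png

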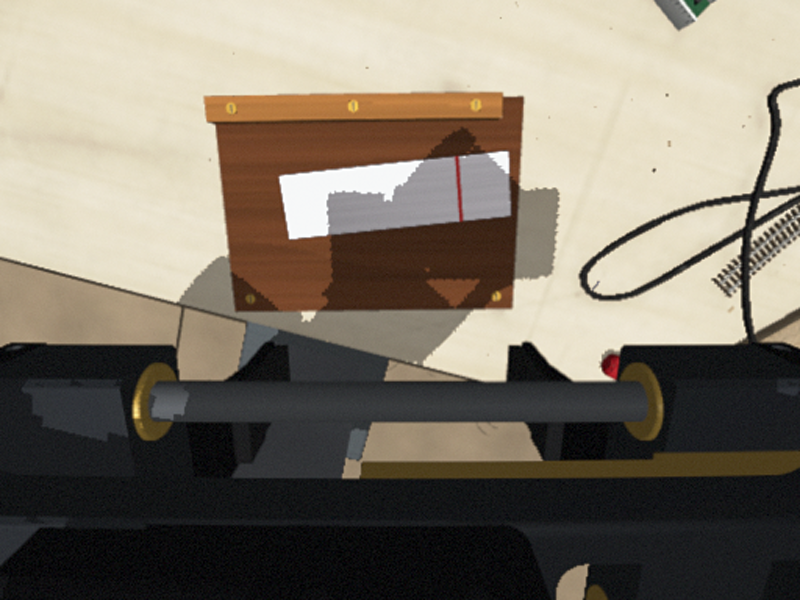

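The wrist view shows the board's corners at (236,311), (512,307) and (522,98), and the near top edge of the fence from (207,123) to (502,119). The bar's corners are at (280,176), (509,151), (511,216) and (289,240), and the red line runs from (457,156) to (462,221).

```bash
cat > mw.py <<'E'
from h import *
def meas(file,near_l,near_r,far_r,fl,fr,bar,red,s=.64,o=(0,0),rep=True):
    c=dict(np.load(file)); f=lambda p,z:at_z(c,o[0]+(p[0]+.5)*s-.5,o[1]+(p[1]+.5)*s-.5,z)[:2]
    nl,nr,fa=[f(p,.018) for p in (near_l,near_r,far_r)]; Fl,Fr=f(fl,.034),f(fr,.034)
    P=[f(p,.024) for p in bar]; r=(f(red[0],.024)+f(red[1],.024))/2
    ang=lambda v:np.arctan2(-v[0],v[1])
    print('sides',np.linalg.norm(nl-nr),np.linalg.norm(fa-nr),'yaws',ang(nl-nr),ang(Fl-Fr),np.arctan2(*(fa-nr)[::-1]))
    a=(ang(nl-nr)+ang(Fl-Fr))/2; cen=(nl+fa)/2
    R=np.array([[np.cos(a),np.sin(a)],[-np.sin(a),np.cos(a)]])
    b=lambda p:(R@(p-cen)*1000).round(1)
    print('yaw',a,'centre',cen,'fence',b(Fl),b(Fr),'corners',b(nl),b(nr),b(fa))
    print('bar',[b(p) for p in P],'red',b(r),'c',b(np.mean(P,0)), 'rel', ang(P[0]-P[1])-a,ang(P[3]-P[2])-a)
E
python3 - <<'E'
from mw import *
meas('w0.npz',(236,311),(512,307),(522,98),(207,123),(502,119),[(280,176),(509,151),(511,216),(289,240)],[(457,156),(462,221)])
E
```

```text
sides 0.23812268822345922 0.16657225949791335 yaws 0.28062649692741526 0.277202529970561 0.28421703290984707
yaw 0.2789145134489881 centre [ 0.51141153 -0.07254549] fence [ 66.6 119. ] [  66.2 -100.2] corners [-83.5 118.6] [ -83.1 -119.5] [  83.5 -118.6]
bar [array([27.8, 69.9]), array([  44.3, -109. ]), array([  -5.5, -113. ]), array([-22.4,  66.6])] red [ 16.  -71.2] c [ 11.1 -21.4] rel 0.09157350157453464 0.0939054615245496
```

```bash
sed -i 's/^YAW=.*/YAW=.280; C=np.array([.5114,-.0725])/' h.py
python3 - <<'E'
from h import *
p=b2w(-.048,-.021); print(row([*p,.23],YAW),row([*p,.2035],YAW))
E
```

```text
[ 6.800e-02  2.000e-03  4.249e+00  2.000e-03  0.000e+00 -1.300e-02] [ 6.800e-02  0.000e+00  4.912e+00  2.000e-03  0.000e+00 -1.300e-02]
```

Request:
move_arm(
  commands=[
    [[0.068, 0, 1.5, 0.002, 0, -0.013], [0.068, 0, 2.8, 0.002, 0, -0.013], [0.068, 0, 3.8, 0.002, 0, -0.013], [0.068, 0, 4.25, 0.002, 0, -0.013], [0.068, 0, 4.5, 0.002, 0, -0.013], [0.068, 0, 4.7, 0.002, 0, -0.013], [0.068, 0, 4.8, 0.002, 0, -0.013], [0.068, 0, 4.91, 0.002, 0, -0.013], [0.068, 0, 4.91, 0.002, 0, -0.013], [0.068, 0, 4.91, 0.002, 0, -0.013]],
  ],
)

```text
time: 2.9
position: [0.4717, -0.1045, 0.2039]
tool_rot: [0.99, 0.141, 0.0, 0.0]
ft_force: [-0.5, -0.6, 0.9]
grip_width: 0.0869
grip_force: 0.0
```

Run:
```python
from h import *
s=get_obs(); print(s['position'].round(4),s['tool_rot'].round(4),s['time'],s['ft_force'],s['grip_width'])
for x in (-.03,-.015,.003,.0075):
  print(row([*b2w(x,-.021),.2035],YAW))
```

```text
[ 0.4717 -0.1045  0.2039] [9.90e-01 1.41e-01 3.00e-04 2.00e-04] 2.9 [-0.46397262 -0.6144725   0.88706469] 0.086865973035716
[ 0.424  0.031  0.011  0.    -0.     0.003]
[ 0.799  0.032  0.011  0.    -0.     0.003]
[ 1.249  0.034  0.011  0.    -0.     0.003]
[ 1.362  0.034  0.011  0.    -0.     0.003]
```

Request:
move_arm(
  commands=[
    [[0.15, 0, 0.01, 0, 0, 0.003], [0.3, 0.02, 0.01, 0, 0, 0.003], [0.45, 0.02, 0.01, 0, 0, 0.003], [0.57, 0.02, 0.01, 0, 0, 0.003], [0.69, 0.02, 0.01, 0, 0, 0.003], [0.8, 0.02, 0.01, 0, 0, 0.003], [0.9, 0.02, 0.01, 0, 0, 0.003], [1.0, 0.02, 0.01, 0, 0, 0.003], [1.1, 0.02, 0.01, 0, 0, 0.003], [1.18, 0.02, 0.01, 0, 0, 0.003], [1.25, 0.02, 0.01, 0, 0, 0.003], [1.25, 0.02, 0.01, 0, 0, 0.003]],
  ],
)

```text
time: 4.4
position: [0.5202, -0.0914, 0.2033]
tool_rot: [0.99, 0.139, 0.0, 0.0]
ft_force: [0.9, 0.6, -0.2]
grip_width: 0.0871
grip_force: 0.0
```

Request:
move_arm(
  commands=[
    [[0.03, 0, 0, 0, 0, 0], [0.06, 0, 0, 0, 0, 0], [0.09, 0, 0, 0, 0, 0], [0.11, 0, 0, 0, 0, 0], [0.11, 0, 0, 0, 0, 0]],
  ],
)

```text
time: 5.03
position: [0.5238, -0.0902, 0.2032]
tool_rot: [0.99, 0.139, -0.001, -0.0]
ft_force: [-2.5, -0.8, 2.2]
grip_width: 0.0871
grip_force: 1.4
```

Run:
```python
from h import *
s=get_obs(); print(s['position'].round(4),s['tool_rot'].round(4),s['time'],s['ft_force'],s['moment'])
a=YAW;d=s['position'][:2]-C; print(d@[np.cos(a),np.sin(a)],d@[-np.sin(a),np.cos(a)])
c=snap('wrist','w1'); cv2.imwrite('pics/w1b.png',cv2.resize(c['pixels'],(800,600),interpolation=cv2.INTER_CUBIC))
```

```text
[ 0.5238 -0.0902  0.2032] [ 9.902e-01  1.394e-01 -5.000e-04 -2.000e-04] 5.025 [-2.537893   -0.79821212  2.22979063] [-0.23924974  0.49366549 -0.00341386]
0.006991506885991689 -0.020389325945982608
```

View pics/w1b.png

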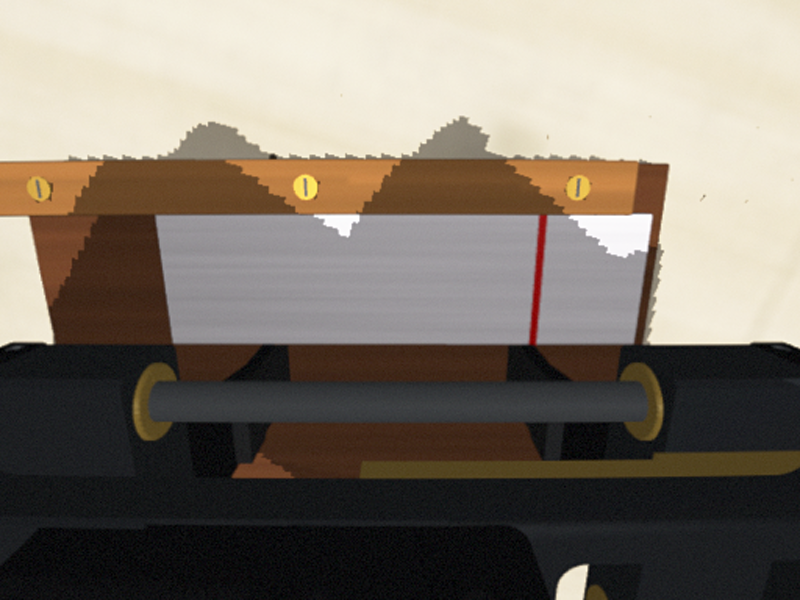

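The bar now looks parallel to the fence and close against it, with its end at (155,215) and the red line at (542,215). I'll press slightly to confirm contact.

Request:
move_arm(
  commands=[
    [[0.02, 0, 0, 0, 0, 0], [0.04, 0, 0, 0, 0, 0], [0.05, 0, 0, 0, 0, 0], [0.05, 0, 0, 0, 0, 0]],
  ],
)

```text
time: 5.58
position: [0.5246, -0.09, 0.2031]
tool_rot: [0.99, 0.14, -0.002, -0.0]
ft_force: [-7.0, -4.4, 4.1]
grip_width: 0.0871
grip_force: 4.0
```

Request:
move_arm(
  commands=[
    [[-0.2, 0, 0, 0, 0, 0], [-0.3, 0, 0, 0, 0, 0], [-0.3, 0, -0.7, 0, 0, 0], [-0.3, 0, -1.2, 0, 0, 0], [-0.3, 0, -1.2, 0, 0, 0]],
  ],
  claw=-1,
)

```text
time: 6.2
position: [0.5153, -0.0931, 0.2525]
tool_rot: [0.99, 0.139, 0.002, 0.001]
ft_force: [0.0, 0.7, 0.6]
grip_width: 0.0869
grip_force: 0.0
```

Run:
```python
from h import *
s=get_obs(); print(s['position'].round(4))
p=b2w(.044,.108); print(row([*p,.25],YAW),row([*p,.2035],YAW))
c=camera('top');
```

```text
[ 0.5153 -0.0931  0.2525]
[ 1.147e+00 -3.222e+00  5.900e-02  3.000e-03 -4.000e-03 -0.000e+00] [ 1.143e+00 -3.225e+00  1.221e+00  3.000e-03 -4.000e-03 -0.000e+00]
```

Request:
move_arm(
  commands=[
    [[0.5, -1.4, 0.05, 0, 0, 0], [1.0, -2.7, 0.05, 0, 0, 0], [1.145, -3.22, 0.05, 0, 0, 0], [1.145, -3.22, 0.05, 0, 0, 0], [1.145, -3.22, 0.05, 0, 0, 0], [1.145, -3.22, 0.05, 0, 0, 0], [1.145, -3.22, 0.05, 0, 0, 0]],
  ],
  claw=1,
)

```text
time: 7.12
position: [0.523, 0.0425, 0.2492]
tool_rot: [0.99, 0.139, 0.0, 0.0]
ft_force: [0.7, -0.7, -0.9]
grip_width: 0.0249
grip_force: 0.0
```

Run:
```python
from h import *
s=get_obs(); print(s['position'].round(4),s['grip_width'])
p=b2w(.044,.108); print(row([*p,.2035],YAW))
c=snap('wrist','w2'); cv2.imwrite('pics/w2b.png',cv2.resize(c['pixels'],(800,600),interpolation=cv2.INTER_CUBIC))
```

```text
[0.523  0.0425 0.2492] 0.024906894568958726
[ 0.025 -0.017  1.141  0.    -0.    -0.002]
```

View pics/w2b.png

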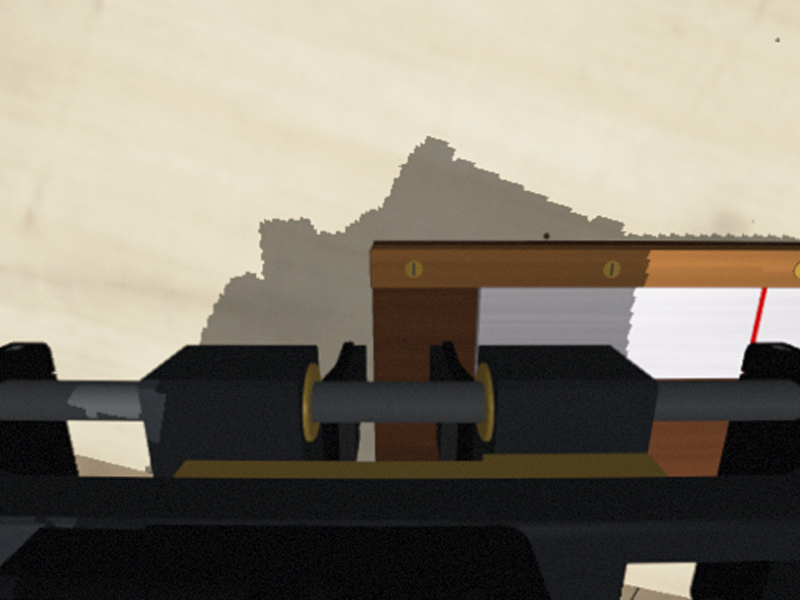

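The fingers are still closing, and the bar's left end at (478,290) is clear to the right. I'll finish closing, then go down.

Request:
move_arm(
  commands=[
    [[0.025, -0.017, 0, 0, 0, 0], [0.025, -0.017, 0, 0, 0, 0], [0.025, -0.017, 0.2, 0, 0, 0], [0.025, -0.017, 0.5, 0, 0, 0], [0.025, -0.017, 0.8, 0, 0, 0], [0.025, -0.017, 1.0, 0, 0, 0], [0.025, -0.017, 1.14, 0, 0, 0], [0.025, -0.017, 1.14, 0, 0, 0]],
  ],
)

```text
time: 8.18
position: [0.5236, 0.0445, 0.2031]
tool_rot: [0.99, 0.139, -0.0, -0.0]
ft_force: [-0.0, -0.2, -0.0]
grip_width: 0.0003
grip_force: 0.0
```

Run:
```python
from h import *
s=get_obs(); print(s['position'].round(4),s['grip_width'])
for y in (.09,.04,.035): print(row([*b2w(.044,y),.2035],YAW))
```

```text
[0.5236 0.0445 0.2031] 0.00030040073843312523
[-0.002  0.476 -0.01  -0.     0.001 -0.   ]
[-1.000e-03  1.726e+00 -1.000e-02 -0.000e+00  1.000e-03 -0.000e+00]
[-1.000e-03  1.851e+00 -1.000e-02 -0.000e+00  1.000e-03 -0.000e+00]
```

Request:
move_arm(
  commands=[
    [[0, 0.2, -0.01, 0, 0, 0], [0, 0.38, -0.01, 0, 0, 0], [0, 0.55, -0.01, 0, 0, 0], [0, 0.68, -0.01, 0, 0, 0], [0, 0.8, -0.01, 0, 0, 0], [0, 0.92, -0.01, 0, 0, 0], [0, 1.04, -0.01, 0, 0, 0], [0, 1.16, -0.01, 0, 0, 0], [0, 1.28, -0.01, 0, 0, 0], [0, 1.4, -0.01, 0, 0, 0], [0, 1.5, -0.01, 0, 0, 0], [0, 1.5, -0.01, 0, 0, 0]],
  ],
)

```text
time: 9.68
position: [0.5405, -0.0137, 0.204]
tool_rot: [0.99, 0.139, 0.0, 0.0]
ft_force: [0.6, 0.6, -0.1]
grip_width: 0.0005
grip_force: 0.0
```

Request:
move_arm(
  commands=[
    [[0, 0.07, 0, 0, 0, 0], [0, 0.13, 0, 0, 0, 0], [0, 0.18, 0, 0, 0, 0], [0, 0.22, 0, 0, 0, 0], [0, 0.22, 0, 0, 0, 0]],
  ],
)

```text
time: 10.3
position: [0.5428, -0.0219, 0.204]
tool_rot: [0.99, 0.139, 0.0, 0.0]
ft_force: [0.7, 0.1, 0.3]
grip_width: 0.0001
grip_force: 0.0
```

Run:
```python
from h import *
s=get_obs(); a=YAW;d=s['position'][:2]-C; print(d@[np.cos(a),np.sin(a)],d@[-np.sin(a),np.cos(a)])
c=snap('wrist','w3'); cv2.imwrite('pics/w3b.png',cv2.resize(c['pixels'],(800,600),interpolation=cv2.INTER_CUBIC))
```

```text
0.044191699657376196 0.0399441172822992
```

View pics/w3b.png

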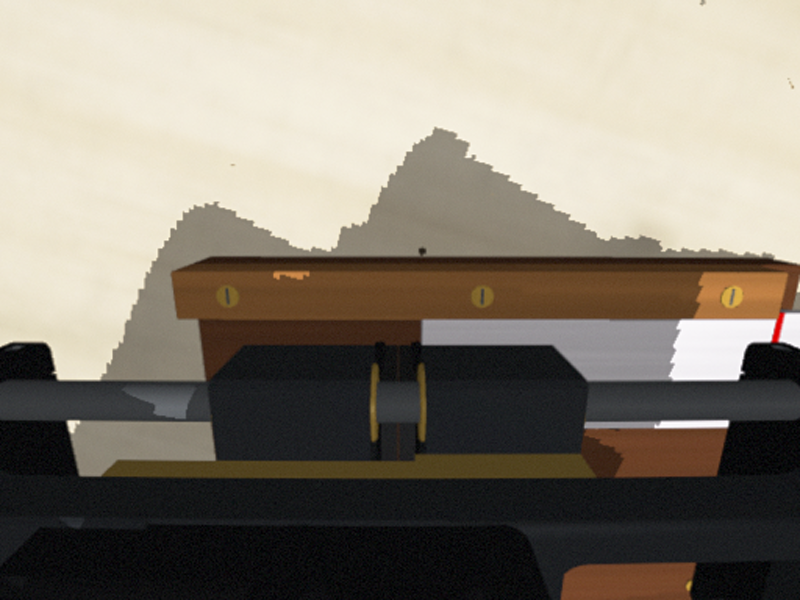

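The bar is sliding along the fence. Its left end is at (421,321), and the red line meets the fence at about (781,315).

Run:
```python
from h import *
c=dict(np.load('w3.npz')); a=YAW
def b(u,v,z):
    d=at_z(c,u*.64-.2,v*.64-.2,z)[:2]-C; return (d@[np.cos(a),np.sin(a)]*1000).round(1),(d@[-np.sin(a),np.cos(a)]*1000).round(1)
print('end',b(421.5,322,.024),'red',b(781,318,.024),b(776,340,.024),'fence',b(177,319,.034),b(786,316,.034))
```

```text
end (np.float64(63.3), np.float64(30.6)) red (np.float64(64.5), np.float64(-110.3)) (np.float64(55.4), np.float64(-110.3)) fence (np.float64(67.7), np.float64(119.5)) (np.float64(68.3), np.float64(-102.7))
```

Request:
move_arm(
  commands=[
    [[0, 0.08, 0, 0, 0, 0], [0, 0.15, 0, 0, 0, 0], [0, 0.2, 0, 0, 0, 0], [0, 0.225, 0, 0, 0, 0], [0, 0.225, 0, 0, 0, 0], [0, 0.225, 0, 0, 0, 0]],
  ],
)

```text
time: 11.1
position: [0.5453, -0.0304, 0.204]
tool_rot: [0.99, 0.139, 0.0, 0.0]
ft_force: [-1.3, 1.2, 0.5]
grip_width: 0.0006
grip_force: 0.0
```

Request:
move_arm(
  commands=[
    [[0, -0.15, 0, 0, 0, 0], [0, -0.3, 0, 0, 0, 0], [0, -0.3, -1, 0, 0, 0], [-0.5, -0.3, -2.2, 0, 0, 0], [-1, 1, -3.4, 0, 0, 0], [-2, 2, -4.6, 0, 0, 0], [-2, 2.3, -4.9, 0, 0, 0], [-2, 2.5, -4.9, 0, 0, 0], [-2, 2.5, -4.9, 0, 0, 0]],
  ],
)

```text
time: 12.22
position: [0.4958, -0.1481, 0.3991]
tool_rot: [0.99, 0.139, -0.001, -0.001]
ft_force: [0.4, 0.2, 0.6]
grip_width: 0.0005
grip_force: 0.0
```

Run:
```python
from h import *
c=snap('wrist','w4'); cv2.imwrite('pics/w4b.png',cv2.resize(c['pixels'],(800,600),interpolation=cv2.INTER_CUBIC))
print(get_obs()['position'])
```

```text
[ 0.49563309 -0.14758174  0.39856922]
```

View pics/w4b.png

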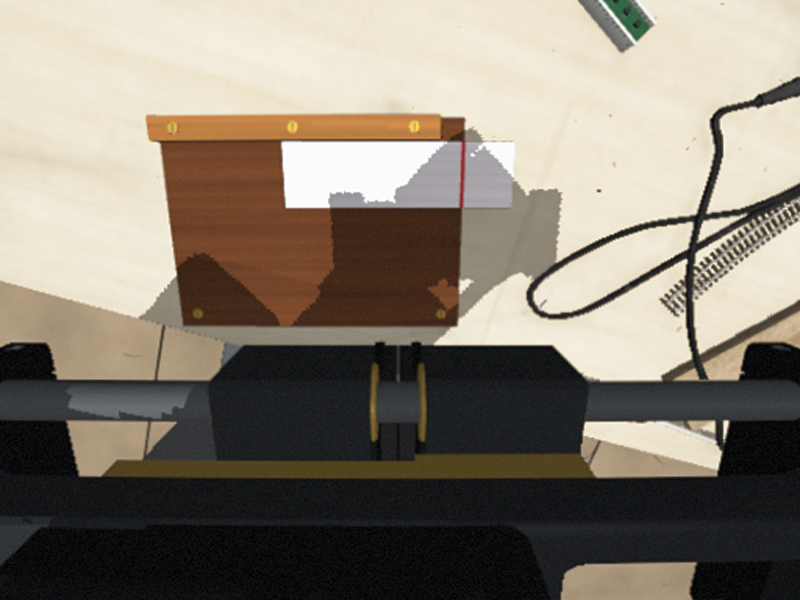

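The bar now lies along the fence, with the red line from (463,142) to (462,208) right at the board's edge, which runs from (464,118) to (458,325). I'll check the numbers.

Run:
```python
from mw import *
meas('w4.npz',(184,325),(458,325),(464,118),(148,140),(441,140),[(282,142),(515,142),(513,208),(286,208)],[(463,142),(462,208)])
c=dict(np.load('w4.npz'))['pixels'][80:140,175:345]
cv2.imwrite('pics/w4c.png',cv2.resize(c,None,fx=4.7,fy=4.7,interpolation=cv2.INTER_CUBIC))
```

```text
sides 0.2388313883633224 0.16764850884317536 yaws 0.27876674768008286 0.27338845737914147 0.284512980800733
yaw 0.27607760252961216 centre [ 0.51215028 -0.07275089] fence [ 67.  120.3] [ 66.4 -99.9] corners [-84.1 118.7] [ -83.5 -120.1] [  84.1 -118.7]
bar [array([65.9, 21.5]), array([  66.2, -157.8]), array([  16.4, -159.5]), array([16. , 21.4])] red [  41.1 -118.3] c [ 41.1 -68.6] rel 0.0017594219403994082 0.001925851488309649
```

View pics/w4c.png

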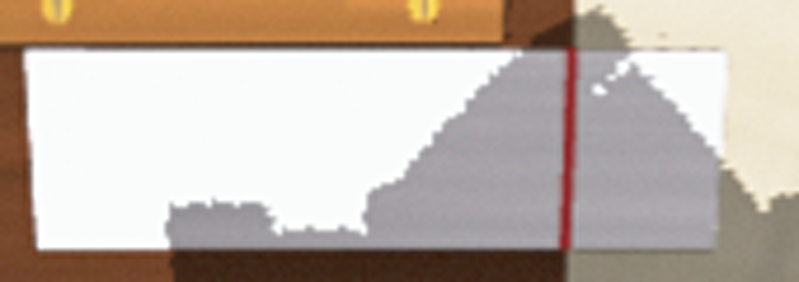

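The red line measures about 1.5 mm short of nominal, the gap to the fence is about 1 mm and the bar is parallel within 0.002 rad. All of that is inside tolerance and the robot is clear, so I'm handing in.

```bash
python3 -c "
from rig import *
print(hand_in())"
```

```text
the job is handed in; nothing more can be done
None
```

I pushed the bar flush along the fence and handed the job in: by camera the gap is about 1 mm, the bar is parallel within 0.002 rad and the red line is about 1.5 mm from the board's edge, all within tolerance; the hand-in gave no verdict.

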